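# Load the slide cassette into the transfer shuttle and bring it to the plasma head

### The arm

A 7-joint arm with a two-finger parallel gripper is mounted at the origin on the work surface. World frame = base frame: x ahead of the robot, y to its left, z up, the work surface at z = 0. Lengths are in m, angles in rad, forces in N, time in s.
With the tool pointing down it reaches from about 0.375 to 0.925 m from the base axis. Payload 3.1 kg.
Tool frame: the origin (TCP) lies between the finger pads; the fingertips stand 19 mm ahead of it and the grasp point (between the pads) is the TCP; z points along the fingers, y is the line along which they close (so a half turn about z gives the same grasp; the last joint's range is limited). The gripper opens to 85 mm and grips with 20 to 120 N. Pads are 22 mm wide; open, the fingers measure 114 mm over their backs; the gripper's body (76 mm by 85 mm) begins 54 mm behind the grasp point. The pads swing forward as they close: fully open they stand 13 mm farther back than shut.
Start: joints at [-1.304, 0.383, 0.044, 1.598, -0.018, 1.161, -0.05], TCP at [0.232, 0.607, 0.25] pointing down, gripper open.
Joint ranges: [-2.61, 2.61], [-0.41, 2.15], [-1.48, 1.57], [0, 2.5], [-1.57, 4.71], [0.05, 1.97], [-2.85, 2.85]. Speed limits (rad/s): [2.79, 2.79, 3.14, 3.14, 3.14, 3.14, 3.14].

### API

Orientations are given as a unit quaternion [x, y, z, w].
In Python, from bench import move_ptp, movel, move_j, move_gripper, pause, inverse_kinematics, read_camera, camera_params, MotionError, sign_off, look_for, tip_of, read_time_s, read_qpos, read_joint_vel, read_effort, read_eef_pos, read_tcp_rot, read_ft_force, read_ft_torque, read_finger_gap, read_grasp_force gives the robot as it stands. Calls block until the motion is done:
- move_ptp(position, orientation): joint-space move of the TCP to a pose.
- movel(position, orientation=None, speed=0.15): straight line of the TCP; orientation=None keeps the orientation; speed is the mean speed in m/s.
- move_j(angles): joint-space move.
- move_gripper(opening, effort=None): finger opening in m; effort is the grip in N (None keeps the last); returns when the fingers have stopped.
- pause(seconds).
- inverse_kinematics(position, orientation): joint angles nearest the present ones, or None.
- read_camera(name): name is "scene" or "top"; returns the picture (400x640x3 uint8, red, green, blue); there is no depth.
- camera_params(name): a dict with "K" (3x3 intrinsics, pixels), "camera_from_world" (4x4, takes a point from world to camera coordinates). Camera axes: x right, y down, z forward; pixel columns grow to the right and rows downward; lengths in m; the calibration is good to about 2 mm. A picture is of the moment at which its call begins. camera_params takes no time and is no camera call.
A pose or a line that the arm cannot do raises MotionError and nothing moves.
- sign_off(): hands the job in; it is judged then, once.
Trained networks look in the newest picture that a camera, given by its name, has taken for a name from the list of things; names that differ only in an ending like _2 or _b are one class to them, and where a whole thing is asked for, a point or a joint stands for the part that bears it (a point fixed in the world has none). Each returns a list of dicts, best first, with "confidence" (0 to 1); they miss things now and then, are a little off and sometimes report something else, mostly with a low value. They report only what shows in the picture. A call takes as long as a camera call.
- look_for(camera, name): "at" ([column, row] in pixels, amid what is visible of it).
- tip_of(camera, name): "at" ([column, row] in pixels: a listed point, or the origin of a listed thing).
Readings, each from a call of its own:
- read_time_s(): time.
- read_qpos(): joint angles.
- read_joint_vel(): joint speeds.
- read_effort(): joint torques, N m.
- read_eef_pos(): TCP position.
- read_tcp_rot(): TCP orientation.
- read_ft_force(): force on the tool from outside, world axes, zero at the start.
- read_ft_torque(): the same for the moment, N m.
- read_finger_gap(): finger opening in m.
- read_grasp_force(): force on a finger pad.
Only numpy, scipy, OpenCV 4.12 (cv2) and the standard library are available. Lean on these libraries where they do the work, as an engineer would, in place of code of your own. Each camera call takes 0.05 s, during which the arm holds its last target. There are 200 camera calls.

### The job

Slide the black slide cassette, bevelled end first and kept level, into the open end of the shuttle until it is fully home and the spring catch snaps out behind it. Do this at the middle loading station; then slide the loaded shuttle along its rails until it settles in the station in front of the black treatment head with the round port (not the finned cooling block), and let go. Leave the tip box, the jar and the dishes where they are.

Things in the scene. Friction and masses are not known exactly. Their poses are not given: they have to be found in the camera images.
- cassette: Slide cassette: black plate 100 (x) x 70 (y) x 12 mm with four glass slides and an upright grip rib along its middle, 56 long (x) x 14 wide (y), its top 56 mm above the underside. 0.14 to 0.25 kg. Origin: centre of the underside. +x points to the end with bevelled corners (7 mm), which goes in first; the -x end is square. Starts flat on the bench, left or right of the shuttle's mouth.
- cassette_nose (a point): Middle of the cassette's bevelled end at its underside (50 mm from the origin along +x).
- cassette_rib (a point): Middle of the cassette's grip rib, 40 mm above its underside: grip here from above, fingers closing along the cassette's y. The plate's top lies 28 mm lower.
- unit: Fixed transfer unit: grey bed, x -70 to +175 mm, y -195 to +195 mm, 16 mm thick, two steel rails (top 30 mm) along y, black end blocks (top 42 mm). Origin on the bench under the middle (loading) station. +x, roughly away from the robot, is the way a cassette goes into the shuttle; position and yaw vary.
- shuttle (a joint): Shuttle's travel along the rails, m, positive to the unit's +y. Spring detents at 0 (middle, loading; it starts here), +0.13 and -0.13 (end stations); end stops at +-0.133. About 10 N pushes it out of a detent or into the next, about 1 N keeps it moving; within about 4 mm of a station the detent pulls it to the centre.
- nest_center (a point): Point on the shuttle: centre of the nest floor, 44 mm above the bench, axes as the unit's; the cassette's origin lies here when home. The shuttle is an aluminium tray 89 mm wide (y), x -98 to +58 mm from here; walls 16 mm high, channel 73 mm wide. For x 0 to 58 mm lips over the walls (underside 16, top 20 mm above the floor) reach 6 mm inwards: no entry from above.
- mouth (a point): Point on the shuttle: middle of its open end at floor height, 98 mm before nest_center along x. The side guides flare from the channel's 73 mm (75 mm before nest_center) to about 93 mm here. A short ramp below floor height stands 14 mm farther out.
- nest_stop (a point): Point on the shuttle: middle of the end stop's face at floor height, 50 mm past nest_center along x. The cassette's nose comes up to it; 2 mm of play remain once the catch is shut.
- flank_left (a point): Point on the shuttle's plain outer flank on the unit's +y side, at nest floor height, level with nest_center and 44.5 mm to +y. The flank is flat for x -40 to +58 mm from nest_center and from 12 mm below to 16 mm above the floor; pushing here to -y moves the shuttle.
- flank_right (a point): The same on the -y side: pushing here to +y moves the shuttle.
- catch (a joint): Travel of the spring catch, m: 0 sprung out (as at the start); grows to about 0.004 to 0.007 as the cassette's edge (from about 110 mm before home) pushes it aside to the unit's +y, and returns to 0 when it snaps behind the cassette's square end. Pushing the cassette past it takes about 3 to 8 N.
- catch_nose (a point): Tip of the catch's steel nose: 52 mm before nest_center along x, on the +y side, 7 mm inside the channel, 20 mm above the floor. Its sloped face looks to the mouth. The housing stands outside the +y wall, 44 to 84 mm before nest_center, out to y = 76 mm (button to 85 mm), up to 22 mm above the floor.
- head: Plasma treatment head, the goal station: black box 90 x 100 mm, 70 mm tall, round steel port towards the rails, round gauge on top (to 87 mm). Fixed on the bed beyond the rails behind one end station, either one. Origin: centre of the underside, axes as the unit's; the shuttle is in front of it when nest_center has this origin's y along the rails.
- cooler: Cooling block with seven upright aluminium fins, 90 x 100 x 62 mm, behind the other end station: not the goal. Origin: centre of the underside.
- tip_box: Bystander: grey pipette-tip box with clear lid, 92 x 72 x 50 mm, on the other side of the mouth from the cassette. Origin: centre of the underside.
- jar: Bystander: amber glass jar, 68 mm diameter, 100 mm tall. Origin: centre of the underside.
- dishes: Bystander: stack of three petri dishes, 90 mm diameter, 44 mm tall. Origin: centre of the underside.

How it is judged:
By the outcome, as a careful person would: the job done as asked, in the order asked, and still so for the second after the job is handed in, with the robot touching nothing.
It also fails if it takes over 58 s, if anything falls off the work surface, if the arm or the gripper's body presses on something with over 40 N, if the wrist force passes 120 N, or if a joint passes its speed limit or range.

## Working session

There is one attempt and no reset: what is moved stays moved. The work goes in short steps, each a Python script; the robot and the scene stay as the last script left them, time stands still between calls to the robot, and variables do not carry over. Pictures are saved under pics/ and viewed, at most 10 in all, crops included, and the job is handed in when it is done.

```bash
mkdir -p pics; ls
cat > h.py <<'E'
from bench import *
import numpy as np, cv2
def ray(cam,uv):
    p=camera_params(cam);K=np.array(p["K"]);T=np.array(p["camera_from_world"])
    R,t=T[:3,:3],T[:3,3]; d=R.T@np.linalg.solve(K,[uv[0],uv[1],1.]); return -R.T@t,d
def onz(cam,uv,z):
    c,d=ray(cam,uv); return c+d*(z-c[2])/d[2]
def proj(cam,P):
    p=camera_params(cam);K=np.array(p["K"]);T=np.array(p["camera_from_world"])
    q=K@(T[:3,:3]@np.array(P,float)+T[:3,3]); return q[:2]/q[2]
E
python3 - <<'E'
from h import *
Z=dict(cassette=0,cassette_nose=0,cassette_rib=.04,unit=0,nest_center=.044,mouth=.044,nest_stop=.044,flank_left=.044,flank_right=.044,catch_nose=.064,head=.016,cooler=.016,tip_box=0,jar=0,dishes=0)
for c in("top","scene"):
    im=read_camera(c);cv2.imwrite(f"pics/{c}0.png",im[:,:,::-1])
    print(c,"campos",ray(c,(320,200))[0].round(3))
    for n,z in Z.items():
        for r in tip_of(c,n)[:1]: print(c,n,np.round(r["at"],1),round(r["confidence"],2),onz(c,r["at"],z).round(4))
print(read_tcp_rot(),read_time_s())
E
```

```text
pics
top campos [0.354 0.015 1.186]
top cassette [265.3 259. ] 0.76 [0.4261 0.184  0.    ]
top cassette_nose [408.6 261.9] 0.69 [ 0.3892 -0.2552  0.    ]
top cassette_rib [261.4 261.2] 0.98 [0.418  0.1901 0.04  ]
top unit [331.4 195.3] 0.86 [ 0.6135 -0.0332  0.    ]
top nest_center [333.  194.9] 0.85 [ 0.6048 -0.0365  0.044 ]
top mouth [335.1 224.3] 0.71 [ 0.5136 -0.0363  0.044 ]
top nest_stop [410.4 261.5] 0.41 [ 0.3887 -0.2506  0.044 ]
top flank_left [316.2 194.8] 0.69 [0.6084 0.0151 0.044 ]
top flank_right [347.  191.4] 0.84 [ 0.613  -0.0803  0.044 ]
top catch_nose [324.5 206.4] 0.54 [ 0.5668 -0.0076  0.064 ]
top head [287.9 163. ] 0.93 [0.7249 0.0993 0.016 ]
top cooler [367.  152.1] 0.9 [ 0.745  -0.1573  0.016 ]
top tip_box [407.1 260.3] 0.88 [ 0.3943 -0.2511  0.    ]
top jar [198.2 218.9] 0.87 [0.5645 0.3912 0.    ]
top dishes [451.4 203.1] 0.61 [ 0.5636 -0.4115  0.    ]
scene campos [1.477 0.474 0.901]
scene cassette [398.3 206. ] 0.65 [ 0.4232  0.1846 -0.    ]
scene cassette_nose [399.3 217.5] 0.57 [0.4757 0.2074 0.    ]
scene cassette_rib [401.9 196.2] 0.69 [0.418  0.1905 0.04  ]
scene unit [314.  218.1] 0.64 [ 0.6049 -0.033  -0.    ]
scene nest_center [313.3 209.3] 0.74 [ 0.6125 -0.0303  0.044 ]
scene mouth [322.7 189.9] 0.9 [ 0.5121 -0.0507  0.044 ]
scene nest_stop [303.4 220.3] 0.75 [ 0.6712 -0.0319  0.044 ]
scene flank_left [324.5 214.2] 0.9 [0.6168 0.0116 0.044 ]
scene flank_right [299.8 208.1] 0.75 [ 0.6271 -0.0706  0.044 ]
scene catch_nose [329.5 196.4] 0.53 [ 0.5542 -0.0036  0.064 ]
scene head [339.2 254.7] 0.96 [0.724  0.1159 0.016 ]
scene cooler [229.  177.5] 0.54 [ 0.5715 -0.3972  0.016 ]
scene tip_box [289.2 169.1] 0.81 [ 0.4095 -0.247   0.    ]
scene jar [451.3 257.1] 0.65 [0.5685 0.3992 0.    ]
scene dishes [231.2 176.7] 0.64 [ 0.5475 -0.4089  0.    ]
[ 1.81366068e-01  9.83415654e-01  2.08874654e-05 -1.53757600e-05] 1.6
```

View pics/top0.png

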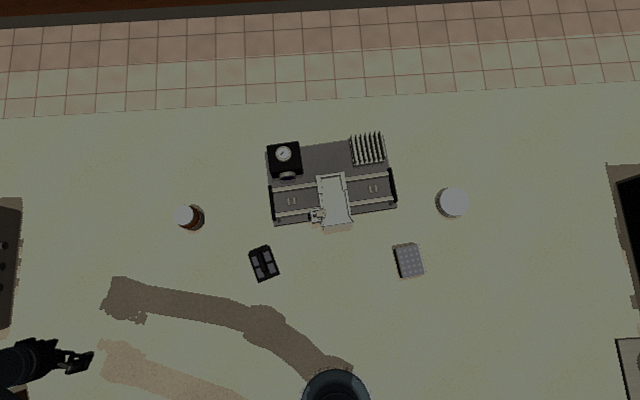

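View pics/scene0.png

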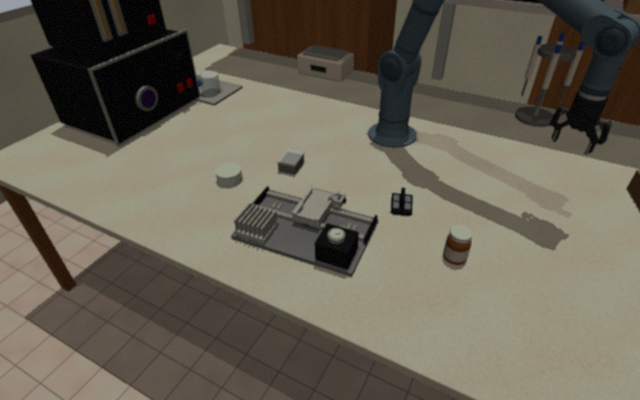

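The top view shows the cassette at about (264,263), the shuttle at (335,200), the head at (285,160, the unit's +y end) and the cooler at (367,150). Next I'll enlarge the important areas.

Run:
```python
import cv2,numpy as np
a=cv2.imread("pics/top0.png");b=cv2.imread("pics/scene0.png")
r=lambda i,f:cv2.convertScaleAbs(cv2.resize(i,None,fx=f,fy=f,interpolation=cv2.INTER_NEAREST),alpha=1.5)
cv2.imwrite("pics/c1.png",r(a[125:235,258:408],5))
c=r(a[238:288,240:290],8);d=r(b[180:220,380:420],10)
cv2.imwrite("pics/c2.png",np.hstack([c,d]))
```

```text
(no output)
```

View pics/c1.png

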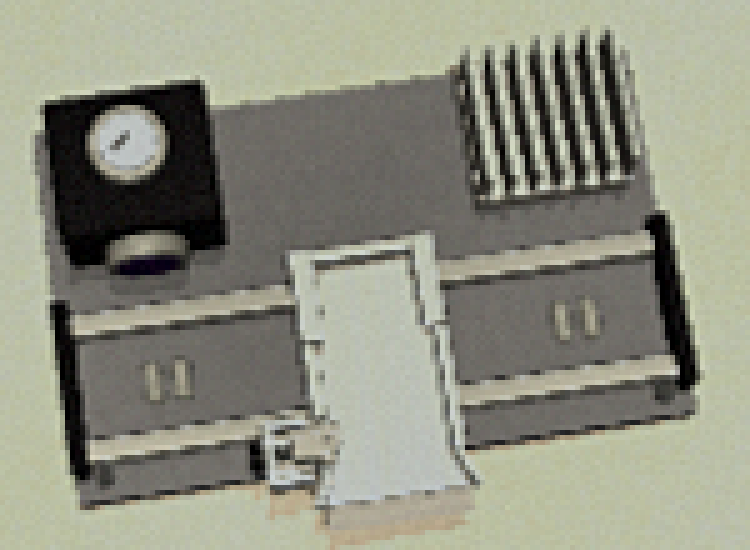

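View pics/c2.png

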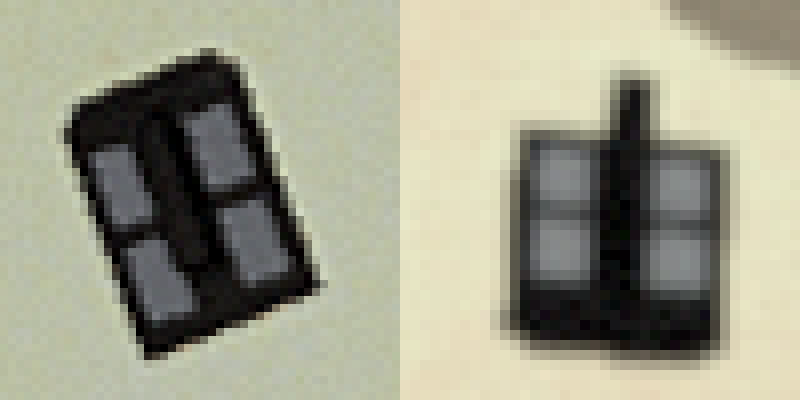

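The bevelled corners are at the top of the cassette crop, pointing away from the robot and to the left, so the yaw is about +20°. The head is on the unit's +y side. I'll fit both poses by least squares on the picked corners.

```bash
cat > fit.py <<'E'
from h import *
from scipy.optimize import least_squares
def fit(pts,x0):
    # pts: (cam,uv,local xyz,weight)
    def res(p):
        c,s=np.cos(p[2]),np.sin(p[2]);o=[]
        for cam,uv,l,w in pts:
            P=[p[0]+c*l[0]-s*l[1],p[1]+s*l[0]+c*l[1],l[2]]
            o+=list((proj(cam,P)-np.array(uv))*w)
        return o
    r=least_squares(res,x0,loss="soft_l1");return r.x,np.array(res(r.x)).reshape(-1,2)
E
python3 - <<'E'
from fit import *
px=lambda u,v,f,ox,oy:((u+.5)/f-.5+ox,(v+.5)/f-.5+oy)
U=lambda u,v:px(u,v,5,258,125); C=lambda u,v:px(u,v,8,240,238); S=lambda u,v:px(u-400,v,10,380,180)
up=[("top",U(82,508),(-.07,.195,.016),1),("top",U(695,414),(-.07,-.195,.016),1),
("top",U(288,253),(.058,.0445,.064),1),("top",U(432,235),(.058,-.0445,.064),1),
("top",U(480,485),(-.098,-.0515,.06),.5),("top",U(655,214),(.06,-.195,.042),0.3)]
for c in("top","scene"):
    read_camera(c)
    for n,l in dict(nest_center=(0,0,.044),mouth=(-.098,0,.044),flank_left=(0,.0445,.044),flank_right=(0,-.0445,.044),unit=(0,0,0)).items():
        up.append((c,tip_of(c,n)[0]["at"],l,.4))
p,r=fit(up,[.61,-.035,.1]);print("unit",p.round(4),np.degrees(p[2]).round(2));print(r.round(1).tolist())
cp=[("top",C(146,359),(-.05,.035,.006),1),("top",C(323,286),(-.05,-.035,.006),1),
("top",C(66,100),(.05,.035,.012),.6),("top",C(236,48),(.05,-.035,.012),.6),
("scene",S(505,338),(.05,-.035,.006),.5),("scene",S(722,360),(.05,.035,.006),.5)]
for c in("top","scene"): cp.append((c,tip_of(c,"cassette_rib")[0]["at"],(0,0,.04),.6))
# rib top centre in top view
cp.append(("top",C(182,190),(0,0,.056),1))
p,r=fit(cp,[.42,.187,.35]);print("cas",p.round(4),np.degrees(p[2]).round(2));print(r.round(1).tolist())
E
```

```text
Traceback (most recent call last):
IndexError: list index out of range
```

```bash
cat > m.py <<'E'
from fit import *
px=lambda u,v,f,ox,oy:((u+.5)/f-.5+ox,(v+.5)/f-.5+oy)
U=lambda u,v:px(u,v,5,258,125); C=lambda u,v:px(u,v,8,240,238); S=lambda u,v:px(u-400,v,10,380,180)
up=[("top",U(82,508),(-.07,.195,.016),1),("top",U(695,414),(-.07,-.195,.016),1),
("top",U(288,253),(.058,.0445,.064),1),("top",U(432,235),(.058,-.0445,.064),1),
("top",U(480,485),(-.098,-.0515,.06),.5),("top",U(655,214),(.06,-.195,.042),0.3)]
cp=[("top",C(146,359),(-.05,.035,.006),1),("top",C(323,286),(-.05,-.035,.006),1),
("top",C(66,100),(.05,.035,.012),.6),("top",C(236,48),(.05,-.035,.012),.6),
("scene",S(505,338),(.05,-.035,.006),.5),("scene",S(722,360),(.05,.035,.006),.5),("top",C(182,190),(0,0,.056),1)]
for c in("top","scene"):
    read_camera(c)
    for n,l in dict(nest_center=(0,0,.044),mouth=(-.098,0,.044),flank_left=(0,.0445,.044),flank_right=(0,-.0445,.044),unit=(0,0,0)).items():
        up+=[(c,q["at"],l,.4) for q in tip_of(c,n)[:1]]
    cp+=[(c,q["at"],(0,0,.04),.6) for q in tip_of(c,"cassette_rib")[:1]]
p,r=fit(up,[.61,-.035,.1]);print("unit",p.round(4),np.degrees(p[2]).round(2));print(r.round(1).tolist())
p,r=fit(cp,[.42,.187,.35]);print("cas",p.round(4),np.degrees(p[2]).round(2));print(r.round(1).tolist())
E
python3 m.py
```

```text
unit [ 0.6097 -0.0343  0.0841] 4.82
[[-0.8, 0.1], [0.5, 0.5], [-0.1, 0.5], [-0.2, -0.0], [0.4, -0.1], [0.7, -0.4], [0.0, 0.1], [1.6, -0.4], [1.1, -0.3], [-25.1, -27.4], [-0.7, -0.4], [0.1, -0.6], [0.0, 0.1], [-0.1, 0.7], [-1.0, 0.5], [0.4, -1.2]]
cas [0.4167 0.1882 0.3006] 17.22
[[0.4, -0.5], [0.1, 0.2], [-0.3, 0.4], [-0.1, -0.6], [-0.8, -0.5], [-0.6, -0.3], [-1.1, 0.0], [0.4, -1.3]]
```

```bash
cat >> h.py <<'E'
UN=np.array([.6097,-.0343]);UY=.0841
def q(psi): return [float(np.cos(psi/2)),float(np.sin(psi/2)),0.,0.]
def uw(x,y,z):
    c,s=np.cos(UY),np.sin(UY); return [float(UN[0]+c*x-s*y),float(UN[1]+s*x+c*y),float(z)]
E
python3 - <<'E'
from h import *
cx,cy,cyaw=.4167,.1882,.3006
for off in(0,np.pi):
    for P in([cx,cy,.042],uw(-.18,0,.09),uw(0,0,.09),uw(0,-.10,.06),uw(.01,.07,.05)):
        j=inverse_kinematics(P,q((cyaw if P[0]==cx else UY)+off)); print(off,None if j is None else np.round(j,2))
P=[cx,cy,.042]
off=0 if inverse_kinematics(P,q(cyaw)) is not None else np.pi
print("off",off)
move_ptp([cx,cy,.12],q(cyaw+off))
f0=read_ft_force(); movel(P,speed=.1)
move_gripper(.0,60); print(read_finger_gap(),read_grasp_force(),read_eef_pos(),read_ft_force(),f0)
movel([cx,cy,.15],speed=.12); print(read_finger_gap(),read_ft_force(),read_time_s())
for c in("top","scene"): cv2.imwrite(f"pics/{c}1.png",read_camera(c)[:,:,::-1])
a=cv2.imread("pics/top1.png");b=cv2.imread("pics/scene1.png")
cv2.imwrite("pics/g1.png",cv2.convertScaleAbs(np.hstack([cv2.resize(a[220:300,220:300],(400,400),interpolation=0),cv2.resize(b[140:220,360:440],(400,400),interpolation=0)]),alpha=1.5))
E
```

```text
0 [-1.    0.39  0.55  2.21 -0.35  0.62 -1.47]
0 [-0.82  0.31  0.93  2.26 -0.38  0.73 -1.1 ]
0 [-0.59  0.61  0.75  1.84 -0.53  0.9  -1.08]
0 [-0.41  0.7   0.74  1.79 -0.59  0.89 -0.88]
0 [-0.61  0.65  0.62  1.84 -0.5   0.82 -1.22]
3.141592653589793 [-0.69  0.35  0.19  2.2  -0.12  0.6   1.46]
3.141592653589793 [-0.61  0.25  0.69  2.25 -0.25  0.71  1.91]
3.141592653589793 [-0.43  0.55  0.53  1.83 -0.35  0.86  1.92]
3.141592653589793 [-0.3   0.65  0.59  1.79 -0.46  0.85  2.16]
3.141592653589793 [-0.4   0.58  0.34  1.83 -0.27  0.78  1.74]
off 0
0.013402188874094303 59.11545753479004 [0.41711851 0.18867248 0.04238643] [-0.06718645  0.87284568  3.23562585] [ 0.18307715 -0.28256381  0.22485054]
0.013393615918352217 [ 0.89946071 -0.33783319 -1.24859175] 6.8167
```

View pics/g1.png

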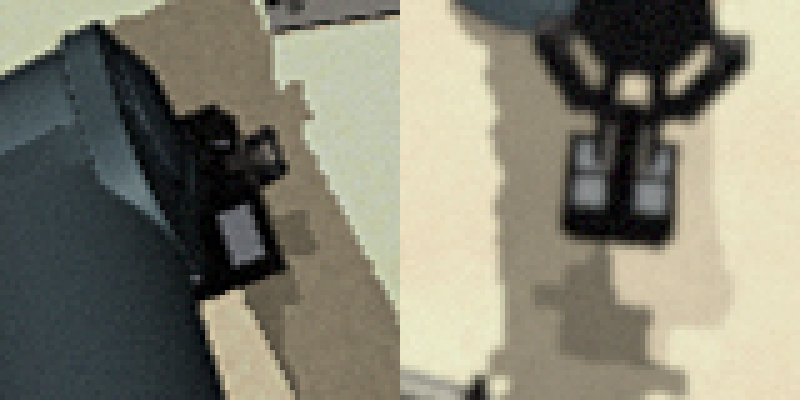

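The left crop shows the cassette held by the arm, partly hidden. In the right crop it hangs level below the fingers at about (620,190). I'll insert it in steps and correct sideways from the force readings.

```bash
cat >> h.py <<'E'
def uf():
    f=np.mean([read_ft_force() for _ in range(3)],axis=0);c,s=np.cos(UY),np.sin(UY)
    return np.array([c*f[0]+s*f[1],-s*f[0]+c*f[1],f[2]])
E
python3 - <<'E'
from h import *
Z=.044+.0424+.0015
move_ptp(uw(-.178,0,.15),q(UY)); movel(uw(-.178,0,Z),speed=.1); pause(.2)
b=uf(); print("base",b.round(1)); y=0
for x in np.arange(-.17,-.055,.008):
    movel(uw(x,y,Z),speed=.06); f=uf()-b
    e=read_eef_pos(); print(round(x,3),round(y,4),f.round(1),e.round(4))
    if abs(f[1])>1.5: y+=np.clip(f[1]*.0003,-.0015,.0015)
    if abs(f[0])>15 or abs(f[2])>15: print("stop");break
print(read_time_s(),read_finger_gap())
im=read_camera("scene");cv2.imwrite("pics/s2.png",cv2.convertScaleAbs(cv2.resize(im[150:250,260:380,::-1],(720,600),interpolation=0),alpha=1.5))
E
```

```text
base [-0.2  0.  -1.9]
-0.17 0 [ 0.4 -0.4 -0.8] [ 0.4414 -0.0485  0.0883]
-0.162 0 [-0.7  0.7 -1.1] [ 0.4491 -0.0479  0.088 ]
-0.154 0 [-0.3 -0.9 -0.4] [ 0.4569 -0.0472  0.088 ]
-0.146 0 [-0.   0.3 -0.3] [ 0.4649 -0.0465  0.0881]
-0.138 0 [ 0.  -0.8  0.7] [ 0.4729 -0.0459  0.088 ]
-0.13 0 [-0.3 -0.1 -0.4] [ 0.4808 -0.0451  0.088 ]
-0.122 0 [-0.6  1.3  0.2] [ 0.4888 -0.0445  0.088 ]
-0.114 0 [-0.4 -0.4 -0.4] [ 0.4968 -0.0438  0.088 ]
-0.106 0 [0.6 0.6 0. ] [ 0.5049 -0.0433  0.088 ]
-0.098 0 [-4.2 -1.8  0.1] [ 0.5096 -0.0429  0.0869]
-0.09 -0.0005 [-14.9   0.1  12.9] [ 0.5135 -0.0429  0.0871]
-0.082 -0.0005 [-6.6 -0.4  2.3] [ 0.5247 -0.0417  0.0871]
-0.074 -0.0005 [-6.1  0.5  2.3] [ 0.533 -0.041  0.087]
-0.066 -0.0005 [-5.9  0.2  1.6] [ 0.541  -0.0403  0.087 ]
-0.058 -0.0005 [-6.7 -0.5  1.7] [ 0.549  -0.0397  0.087 ]
13.0833 0.01324292914512235
```

View pics/s2.png

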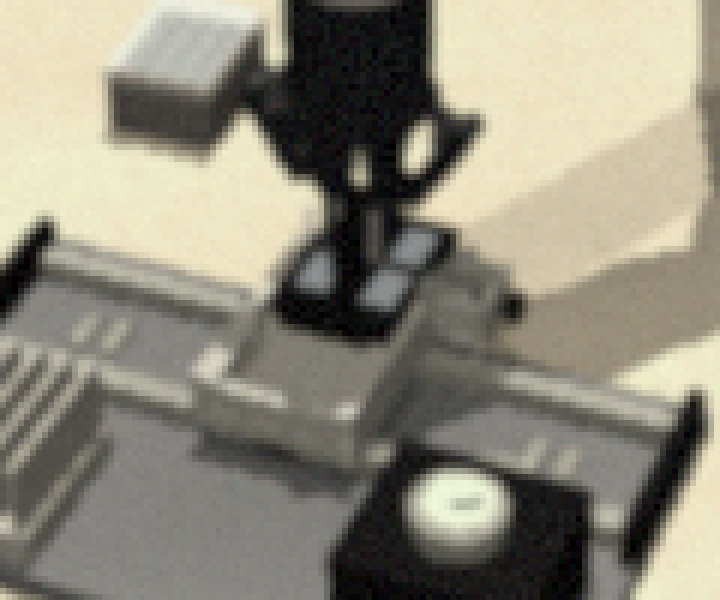

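The picture shows the cassette between the guides, nose at about (330,320), level and with the catch engaged. I'll carry on to the stop.

Run:
```python
from h import *
Z=.044+.0424+.0013; b=np.array([-.2,0,-1.9]); y=-.0005
for x in list(np.arange(-.05,-.009,.008))+list(np.arange(-.008,.0081,.002)):
    movel(uw(x,y,Z),speed=.05); f=uf()-b
    e=read_eef_pos(); d=e[:2]-UN; print(round(x,3),round(y,4),f.round(1),"ux",round(d@[np.cos(UY),np.sin(UY)],4),"z",round(e[2],4))
    if abs(f[1])>1.5: y+=np.clip(f[1]*.0003,-.001,.001)
    if f[0]<-22 or abs(f[2])>20: print("stop");break
print(read_time_s(),read_finger_gap())
im=read_camera("scene")
for n in("cassette_rib","nest_center","catch_nose"): print(n,tip_of("scene",n)[:1])
cv2.imwrite("pics/s3.png",cv2.convertScaleAbs(cv2.resize(im[150:250,260:380,::-1],(720,600),interpolation=0),alpha=1.5))
```

```text
-0.05 -0.0005 [-7.4 -0.3  2.7] ux -0.0531 z 0.0869
-0.042 -0.0005 [-5.4  0.1  2.8] ux -0.0449 z 0.0869
-0.034 -0.0005 [-5.1 -0.5  2.6] ux -0.0368 z 0.0869
-0.026 -0.0005 [-5.6  0.2  2.6] ux -0.0288 z 0.0869
-0.018 -0.0005 [-7.2 -0.6  3.4] ux -0.0209 z 0.0869
-0.01 -0.0005 [-6.2  1.1  2.4] ux -0.0129 z 0.0869
-0.008 -0.0005 [-8.8  0.4  5.1] ux -0.012 z 0.0869
-0.006 -0.0005 [-9.7  0.4  6.7] ux -0.0105 z 0.087
-0.004 -0.0005 [-9.6  0.1  6.9] ux -0.0084 z 0.0869
-0.002 -0.0005 [-10.1   1.7   6.7] ux -0.0064 z 0.087
0.0 0.0 [-8.  -0.3  4.6] ux -0.0039 z 0.087
0.002 0.0 [-9.3  0.4  5.8] ux -0.0022 z 0.0869
0.004 0.0 [-9.  -0.2  5.9] ux -0.0001 z 0.087
0.006 0.0 [-5.6  0.6  3.9] ux 0.0037 z 0.0871
0.008 0.0 [-10.6   0.1   4.6] ux 0.0039 z 0.0869
17.2333 0.01311128604205863
cassette_rib [{'at': [312.0, 200.1], 'confidence': 0.72}]
nest_center [{'at': [312.6, 208.7], 'confidence': 0.83}]
catch_nose [{'at': [328.2, 195.3], 'confidence': 0.53}]
```

View pics/s3.png

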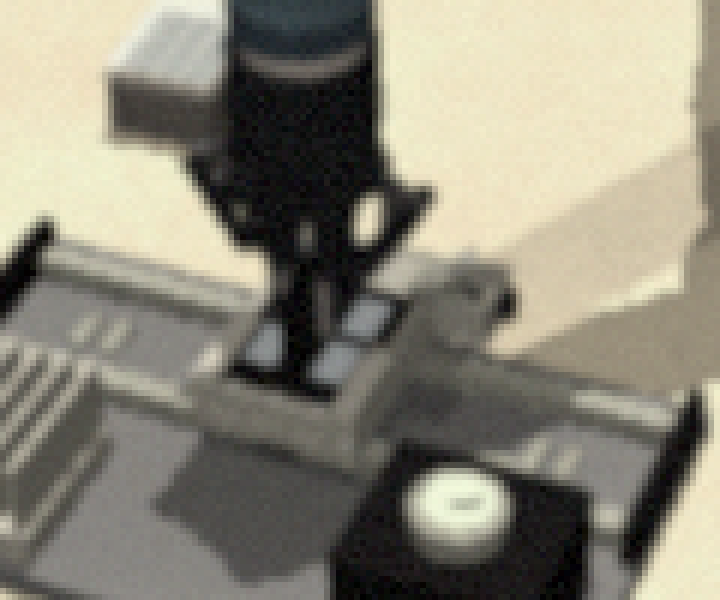

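The cassette is seated near the end stop, with its nose edge at about (285,390). The force fell and the cassette jumped forward at 6 mm, which suggests the catch snapped. A short push and pull will confirm it.

Run:
```python
from h import *
Z=.044+.0424+.0013; b=np.array([-.2,0,-1.9])
for x in(.010,.013,.016,.008,.005,.002,-.001,-.004,-.006):
    movel(uw(x,0,Z),speed=.04); pause(.1); f=uf()-b; d=read_eef_pos()[:2]-UN
    print(x,f.round(1),"ux",round(d@[np.cos(UY),np.sin(UY)],4))
    if f[0]<-30 and x>=.01: continue
    if f[0]>8: print("held");break
print(read_time_s())
```

```text
0.01 [-13.2   1.8  10.1] ux 0.004
0.013 [-19.9   2.8  17. ] ux 0.0042
0.016 [-26.9   2.4  23.9] ux 0.0045
0.008 [-9.  -0.   5.6] ux 0.0038
0.005 [-5.9  1.1  2.9] ux 0.0036
0.002 [-1.4  0.5 -1.2] ux 0.0033
-0.001 [2.4 0.2 0.4] ux 0.0009
-0.004 [ 7.3  0.1 -3.5] ux 0.0004
-0.006 [ 9.5  0.5 -4.8] ux 0.0001
held
20.6833
```

The stop is solid and the catch holds on the pull, so the cassette is latched. I'll release it and push the right flank towards +y, where the head stands.

Run:
```python
from h import *
movel(uw(.002,0,.0869),speed=.05); move_gripper(.045); e=read_eef_pos()
movel([e[0],e[1],.17],speed=.15); move_gripper(0,30)
X=-.02;Z=.057
psi=min((UY+np.pi/2,UY-np.pi/2),key=lambda p:(lambda a,b:9 if a is None or b is None else max(abs(a[6]),abs(b[6])))(inverse_kinematics(uw(X,-.1,Z),q(p)),inverse_kinematics(uw(X,.08,Z),q(p))))
move_ptp(uw(X,-.1,.17),q(psi)); movel(uw(X,-.1,Z),speed=.12); pause(.1); b=uf()
print(psi,b.round(1),read_eef_pos().round(4),uw(X,-.1,Z),read_time_s())
for y in list(np.arange(-.085,.0601,.01))+list(np.arange(.064,.0771,.002)):
    movel(uw(X,y,Z),speed=.06); f=uf()-b
    d=read_eef_pos()[:2]-UN; yy=d@[-np.sin(UY),np.cos(UY)]
    print(round(y,3),f.round(1),round(yy,4))
    if f[1]<-28: print("stop");break
print(read_time_s())
```

```text
1.6548963267948966 [ 1.1 -0.9  0.7] [ 0.5992 -0.1359  0.0582] [0.5981707762059125, -0.135626585843528, 0.057] 25.2083
-0.085 [-1.1  1.2 -1.5] -0.0837
-0.075 [-1.8  1.2 -0.4] -0.074
-0.065 [-0.3  1.4 -0.5] -0.064
-0.055 [-1.1  1.4 -0.7] -0.0543
-0.045 [-0.2 -7.5 -4.6] -0.0517
-0.035 [-2.7 -0.7 -0.9] -0.0342
-0.025 [-1.3  0.7 -1.3] -0.0229
-0.015 [-2.2  0.4 -0.7] -0.0136
-0.005 [-1.1  1.1 -0.2] -0.0037
0.005 [-1.2  0.8 -0.6] 0.0063
0.015 [-1.7  1.6 -0.9] 0.0163
0.025 [-2.   2.1 -0.2] 0.0263
0.035 [-0.5  0.8 -1.1] 0.0363
0.045 [-1.4  1.  -0.2] 0.0463
0.055 [-1.5  1.1 -1.6] 0.0563
0.064 [-0.6 -4.2  0.5] 0.0609
0.066 [-1.8 -6.1  0. ] 0.0617
0.068 [-1.7 -6.5 -0.9] 0.0639
0.07 [-1.1 -2.6  0.2] 0.0684
0.072 [-1.3  0.9 -0.6] 0.0746
0.074 [-1.3  1.7 -0.6] 0.0753
0.076 [-0.6  0.7 -0.5] 0.076
31.8417
```

The detent force rose and then dropped away near y=0.07, so the shuttle appears to have settled. I'll back off and check with the cameras.

Run:
```python
from h import *
X=-.02
movel(uw(X,.04,.057),speed=.1); movel(uw(X,.0,.2),speed=.2); move_ptp([.45,-.3,.3],read_tcp_rot()); pause(.3)
c,s=np.cos(UY),np.sin(UY)
ims=[]
for cam in("scene","top"):
    im=read_camera(cam);ims.append(im[:,:,::-1])
    for n,z in(("nest_center",.044),("cassette_rib",.084),("nest_stop",.044),("flank_right",.044),("catch_nose",.064),("head",.016)):
        for r in tip_of(cam,n)[:1]:
            d=onz(cam,r["at"],z)[:2]-UN; print(cam,n,round(r["confidence"],2),"unit xy",round(c*d[0]+s*d[1],4),round(-s*d[0]+c*d[1],4))
cv2.imwrite("pics/f.png",cv2.convertScaleAbs(np.hstack([cv2.resize(ims[0][170:270,290:390],(400,400),interpolation=0),cv2.resize(ims[1][140:240,260:360],(400,400),interpolation=0)]),alpha=1.5))
print(read_time_s())
```

```text
scene nest_center 0.94 unit xy 0.0142 0.1326
scene cassette_rib 0.86 unit xy 0.0121 0.1263
scene nest_stop 0.62 unit xy 0.0574 0.1374
scene flank_right 0.9 unit xy -0.0058 0.0836
scene catch_nose 0.48 unit xy -0.058 0.1705
scene head 0.65 unit xy 0.1384 0.1399
top nest_center 0.9 unit xy 0.0037 0.1292
top cassette_rib 0.56 unit xy 0.003 0.1228
top nest_stop 0.9 unit xy 0.0455 0.1246
top flank_right 0.79 unit xy -0.0028 0.0858
top catch_nose 0.46 unit xy -0.0431 0.1715
top head 0.85 unit xy 0.1194 0.1224
35.4417
```

View pics/f.png

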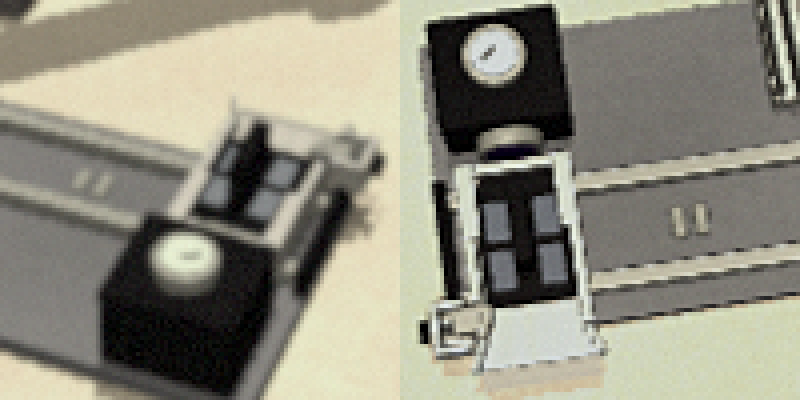

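The shuttle is in the station in front of the port, with its centre at about (525,240) in the top crop. The cassette is home behind the catch and the arm is clear.

```bash
python3 -c "
from bench import *
print(sign_off())"
```

```text
the job is handed in; nothing more can be done
None
```

The cassette is fully home with the catch shut behind it, the loaded shuttle is settled in front of the treatment head, and I handed the job in at about 35 s with the arm clear.

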